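# Lock the grinder jar onto its base

### The arm

A 6-joint arm with a two-finger parallel gripper is mounted at the origin on a cart in front of the work surface, level with it; the furniture and walls round the work are solid. World frame = base frame: x ahead of the robot, y to its left, z up, the work surface at z = 0. Lengths are in m, angles in rad, forces in N, time in s.
With the tool pointing down it reaches from about 0.225 to 0.875 m from the base axis. Payload 3.4 kg.
Tool frame: the origin (TCP) lies on the mounting face of the last link; the fingertips stand 173 mm ahead of it and the grasp point (between the pads) lies 155 mm ahead of it; x points along the fingers, y is the direction in which the jaws open and shut, and the axes are right-handed (so a half turn about x gives the same grasp; the last joint's range is limited). The gripper opens to 85 mm and grips with 20 to 120 N. Pads are 22 mm wide; open, the fingers measure 114 mm over their backs; the gripper's body (76 mm by 85 mm) begins 54 mm behind the grasp point. The pads swing forward as they close: fully open they stand 13 mm farther back than shut.
Start: joints at [-1.427, 0.276, 1.505, -0, 1.361, -0.121], TCP at [0.15, -0.555, 0.405] pointing down, gripper open.
Joint ranges: [-2.89, 2.89], [-0.75, 2.08], [0.22, 2.7], [-1.18, 4.32], [0.11, 2.71], [-2.7, 2.7]. Speed limits (rad/s): [2.57, 2.57, 3.14, 3.14, 3.14, 3.14].

### API

Orientations are given as a unit quaternion [w, x, y, z].
In Python, from rig import manip gives the robot as it stands.
- The arm moves only by the tool arm_command, never from a script. Its argument "targets" is a list of rows, each an object with "dp": the shift along the tool's x, y, z in m, a list of three; "turn": the turn, a rotation vector about the tool's x, y, z in degrees, a list of three; "grip": the opening, from -1 (shut) to 1 (fully open). In form: [{"dp": [tx, ty, tz], "turn": [wx, wy, wz], "grip": grip}, ...]. A call has 1 to 8 rows; each row shifts and turns the commanded pose from where the row before left it, along the tool's axes as they then stand; what a row does not reach is not made up. A row lasts 1/10 s, in which the tool goes at most 50 mm and 8.59 degrees, less where a joint would pass 70% of its speed; a pose out of reach is approached as far as the arm can. A call with a gripper value outside its range is refused whole. The fingers move at their own pace and stop on an object; "grip_force" is the grip in N (left out, the last holds). Time passes only in rows, so rows that do not move let the fingers close. It gives the time, the measured TCP pose, the force and the opening at its end, in the units of the state.
- manip.get_state(): the state, without advancing time (a new reading comes with each control period).
- manip.get_image(name): name is "side" or "top"; returns the picture (400x640x3 uint8, red, green, blue); there is no depth.
- manip.calibration(name): a dict with "fx", "fy", "cx", "cy" (pixels), "k1" (the pictures are not rectified: a ray, as slopes to the right and down, at radius r is drawn at 1 + k1 r^2 times it, then the intrinsics apply), "R" (3x3) and "t" (3): a world point X has camera coordinates R X + t. Camera axes: x right, y down, z forward; pixel columns grow to the right and rows downward; lengths in m; the calibration is good to about 2 mm. A picture is of the moment at which its call begins. calibration takes no time and is no camera call.
- manip.sign_off(): hands the job in, once; it reports no verdict.
The state is a dict: "clock": time; "qpos": joint angles; "qd": joint speeds; "effort": joint torques, N m; "position": TCP position; "ee_rot": TCP orientation; "contact_force": force on the tool from outside, world axes, zero at the start; "moment": the same for the moment, N m; "width": finger opening in m.
Only numpy, scipy, OpenCV 4.12 (cv2) and the standard library are available. Lean on these libraries where they do the work, as an engineer would, in place of code of your own. Each camera call takes 0.05 s, during which the arm holds its last target.

### The job

Put the spice-grinder jar upright into the round socket of its grey base: feel for the slots, press its lugs down through them and twist the jar clockwise (seen from above) about a quarter turn to the stop, then let go so that it springs up into its notches and stays locked. Work gently, do not tip the jar over or force it against the base, and leave the mugs, the lemon and the garlic where they are.

Things in the scene. Friction and masses are not known exactly. Their poses are not given: they have to be found in the camera images.
- mill_jar: Loose grinder jar, 0.18 to 0.30 kg, 110 mm tall, upright (z up). Origin: centre of its underside. From below: black spigot of radius 26 mm (z 0 to 24 mm, the lowest 4 mm tapered down to radius 22.5), black collar of radius 33.5 mm (z 24 to 36 mm), smooth clear cup with a blue closed top, radius 30 mm (60 mm across, z 36 to 110 mm), the place to grip.
- jar_lug (a point): Middle of the outer face of one of the jar's three equal bayonet lugs: black blocks on the spigot, 12 mm wide, 6 mm high (z 5 to 11 mm above the jar's underside), lower corners bevelled 2 mm, reaching out to radius 33 mm. This one lies in the direction of the jar's x axis, the others at +120 and -120 degrees. A white line on the collar stands above each lug.
- mill_base: Round grey grinder base fixed to the worktop, 60 mm high, radius 56 mm at the foot and 47 mm at the top, a push button (of no use here) on its own -x side. Origin: centre of its underside, z up. In its open top lies an aluminium seat ring with three slots for the jar's lugs.
- socket (a point): Centre of the seat ring's bore (radius 27.5 mm) in the plane of its top face, level with the base's rim; axes as the base's, z up. Ring 10 mm thick; three slots 120 degrees apart cut right through, lug play about 4 degrees either way. Green mark just clockwise of each slot, red mark over each notch. The ring does not turn when worked on.
- slot_mark (a point): Point on the base's rim in the base's x direction, 45 mm from the bore's axis. The way the seat ring is clocked differs each time and is NOT reported: one slot's centre lies anywhere within 0.35 rad (20 degrees) either way of this direction, the others 120 degrees on. Feel for the drop with the jar lightly on the ring, or look.
- locked_height (a point): Point on the bore's axis 17 mm below the ring's top: the jar's origin is here when locked. Below the ring the lugs turn clockwise only (a wall blocks the other way), come under the locking notches (4 mm deep in the ring's underside, wider than a lug) some 78 degrees past the slots, and meet a hard stop at 85 degrees. The locked jar can be let go.
- plate_top (a point): Top of the black sprung plate in the well as it is at rest, 9 mm below the ring's top; it pushes the jar up, 2 N there and 0.6 N more per mm. Height of the jar's origin against the ring's top: -5 mm with lugs on the ring; -9 to -11 mm floating in the slots; -21 mm or lower, free to turn; -24 mm, collar on the ring, lowest; -17 mm locked.
- red_mug: Loose red spotted mug, about 87 x 117 x 97 mm, origin at the centre of its underside. To be left alone.
- lemon: Loose yellow lemon, about 72 x 57 x 58 mm, origin at its underside. To be left alone.
- garlic: Loose garlic bulb, about 60 x 57 x 58 mm, origin at its underside. To be left alone.
- white_mug: Loose white mug, about 84 x 115 x 89 mm, origin at the centre of its underside. To be left alone.

How it is judged:
By the outcome, as a careful person would: the job done as asked, in the order asked, and still so for the second after the job is handed in, with the robot touching nothing.
It also fails if it takes over 72 s, if anything falls off the work surface, if the arm or the gripper's body presses on something with over 40 N, if the wrist force passes 120 N, or if a joint passes its speed limit or range.

## Working session

There is one attempt and no reset: what is moved stays moved. The work goes in short steps, Python scripts to look and compute and a tool call to move; the robot and the scene stay as the last step left them, time stands still between calls to the robot, and variables do not carry over. Pictures are saved under pics/ and viewed, and the job is handed in when it is done.

Besides the shell and the picture viewer there is one more tool, called after "Request:" as a command line: name --argument value ..., lists and objects as JSON in quotes. arm_command: Moves the arm, as the interface text tells. Its arguments: {"type":"object","properties":{"targets":{"type":"array"},"grip_force":{"type":"number"}},"required":["targets"]}

```bash
mkdir -p pics; ls
python3 - <<'E'
from rig import manip
import cv2, numpy as np
print(manip.get_state())
for n in("side","top"):
    im=manip.get_image(n); cv2.imwrite(f"pics/{n}0.png",im[:,:,::-1]); print(n,manip.calibration(n))
E
```

```text
pics
{'clock': 0.0, 'qpos': array([-1.42699755e+00,  2.76606097e-01,  1.50613445e+00, -1.90139076e-06,
        1.36068751e+00, -1.20993508e-01]), 'qd': array([-0.00048921, -0.00069656,  0.00028519,  0.00150583, -0.0008242 ,
       -0.00201409]), 'effort': array([ 1.19675416e-03, -4.16770864e+01, -2.45806879e+01, -2.75574548e-04,
        1.08963999e-02, -9.59685664e-09]), 'position': array([ 0.15045059, -0.55475267,  0.40383256]), 'ee_rot': array([-0.09269618, -0.70091011, -0.09399391,  0.70092623]), 'contact_force': array([ 0.38750312, -0.12213155, -0.7214359 ]), 'moment': array([-0.03281327, -0.01479251, -0.01156602]), 'width': 0.0856031615339697}
side {'fx': 422.1755227531528, 'fy': 422.1755227531528, 'cx': 325.5740389010463, 'cy': 204.6029136443707, 'k1': -0.10714077134639986, 'R': array([[-0.93944534, -0.34264261,  0.00620493],
       [-0.16167867,  0.4271751 , -0.88959622],
       [ 0.30216298, -0.83673023, -0.45670566]]), 't': array([0.48752507, 0.17502107, 0.64222964])}
top {'fx': 464.9290462436415, 'fy': 464.9290462436415, 'cx': 320.5811177933388, 'cy': 203.1080257158597, 'k1': -0.13689150845166573, 'R': array([[-0.01583577, -0.99986698, -0.00390397],
       [-0.99556261,  0.01612958, -0.09270886],
       [ 0.0927595 ,  0.00241853, -0.99568561]]), 't': array([-0.05950056,  0.55004049,  1.11896335])}
```

View pics/side0.png

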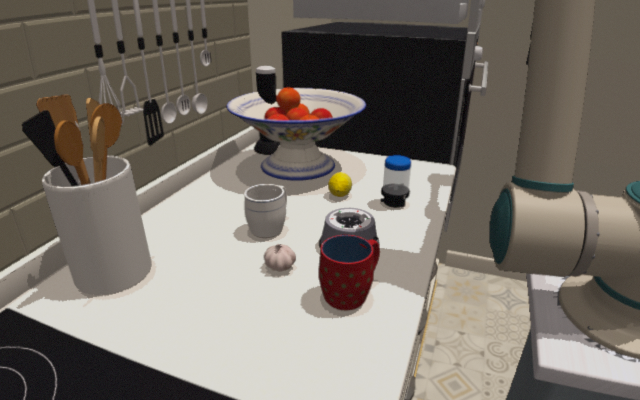

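View pics/top0.png

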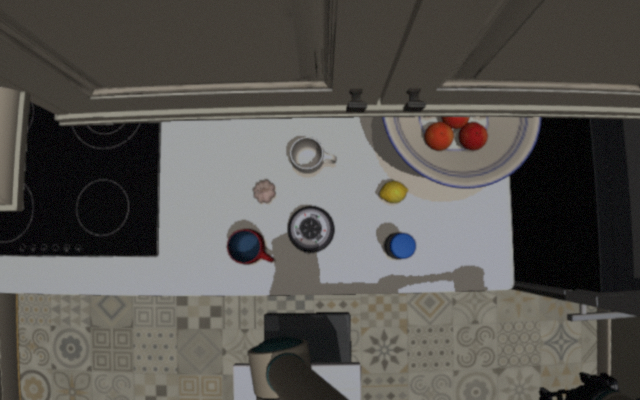

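The side view shows the jar at about (396,180), with the base at (349,225) partly behind the red mug. In the top view the base is at (311,228) and the jar's blue top at (402,245). I'll zoom in on both.

Run:
```python
import cv2
t=cv2.imread("pics/top0.png");s=cv2.imread("pics/side0.png")
f=lambda im,x,y,w,h,k:cv2.resize(im[y:y+h,x:x+w],None,fx=k,fy=k,interpolation=cv2.INTER_CUBIC)
cv2.imwrite("pics/z1.png",f(t,280,198,64,60,10)); 
cv2.imwrite("pics/z2.png",f(t,370,215,64,60,8)); 
cv2.imwrite("pics/z3.png",f(s,310,140,110,110,5));
```

```text
(no output)
```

View pics/z1.png

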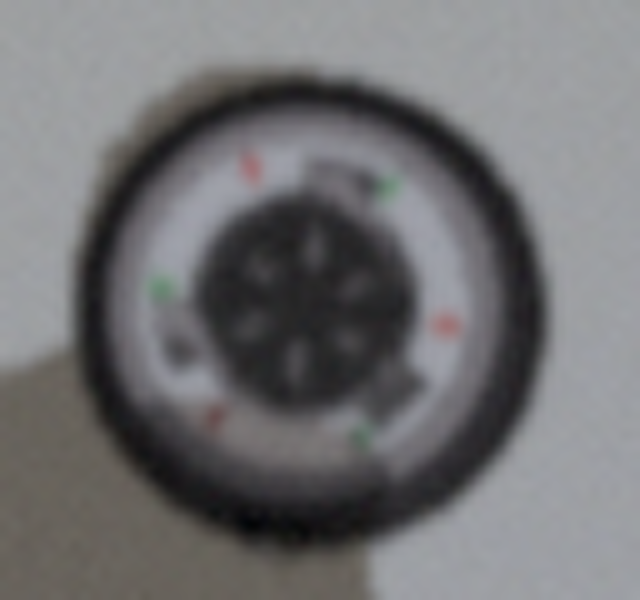

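View pics/z2.png

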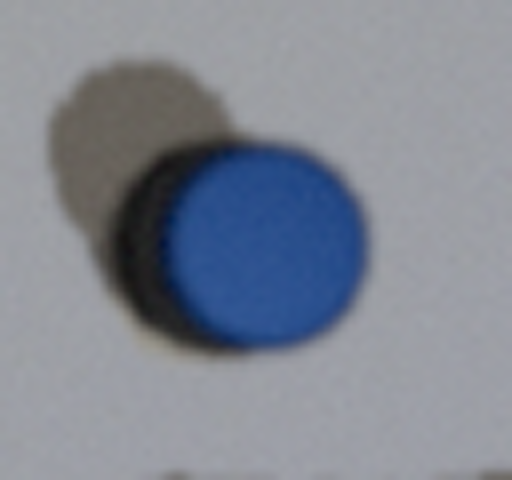

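View pics/z3.png

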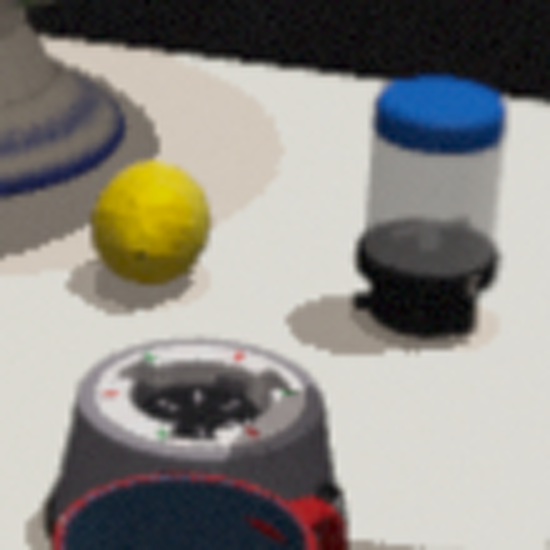

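The top zoom shows three slots with green and red marks. The side zoom shows a lug on the left of the jar at roughly (382,200). Next I'll measure these.

```bash
cat > h.py <<'E'
import numpy as np, cv2
from rig import manip
C={n:manip.calibration(n) for n in("side","top")}
def ray(n,u,v):
    c=C[n]; K=np.array([[c['fx'],0,c['cx']],[0,c['fy'],c['cy']],[0,0,1]])
    p=cv2.undistortPoints(np.array([[[u,v]]],float),K,np.array([c['k1'],0,0,0.]))[0,0]
    R=np.array(c['R']);return -R.T@np.array(c['t']), R.T@np.array([p[0],p[1],1])
def plane(n,u,v,z):
    o,d=ray(n,u,v); return o+d*(z-o[2])/d[2]
def proj(n,X):
    c=C[n];K=np.array([[c['fx'],0,c['cx']],[0,c['fy'],c['cy']],[0,0,1]])
    return cv2.projectPoints(np.array(X,float).reshape(-1,1,3),cv2.Rodrigues(np.array(c['R']))[0],np.array(c['t']),K,np.array([c['k1'],0,0,0.]))[0][:,0]
def tri(a,b):
    (o1,d1),(o2,d2)=ray(*a),ray(*b); d1/=np.linalg.norm(d1);d2/=np.linalg.norm(d2)
    s=np.linalg.lstsq(np.c_[d1,-d2],o2-o1,rcond=None)[0]
    p,q=o1+s[0]*d1,o2+s[1]*d2; return (p+q)/2,np.linalg.norm(p-q)
def fitc(P):
    P=np.array(P); A=np.c_[2*P[:,0],2*P[:,1],np.ones(len(P))]
    x=np.linalg.lstsq(A,(P[:,:2]**2).sum(1),rcond=None)[0]
    return x[:2],np.sqrt(x[2]+x[0]**2+x[1]**2)
def blobs(im,m,amin=1):
    n,l,s,c=cv2.connectedComponentsWithStats(m.astype(np.uint8)); return [(c[i],s[i,4]) for i in range(1,n) if s[i,4]>=amin]
E
python3 - <<'E'
from h import *
t=cv2.imread("pics/top0.png").astype(int);s=cv2.imread("pics/side0.png").astype(int)
def marks(im,n,x0,y0,x1,y1,T):
    r=im[y0:y1,x0:x1]; b,g,rr=r[...,0],r[...,1],r[...,2]
    for nm,w in(("red",rr-np.maximum(b,g)),("green",g-np.maximum(b,rr))):
        m=w>T
        k,l,st,_=cv2.connectedComponentsWithStats(m.astype(np.uint8),connectivity=8)
        for i in range(1,k):
            yy,xx=np.where(l==i); ww=w[yy,xx]; u,v=(xx*ww).sum()/ww.sum()+x0,(yy*ww).sum()/ww.sum()+y0
            X=plane(n,u,v,.06); out.append((n,nm,u,v,len(xx),X)); 
out=[]
marks(t,"top",286,204,336,254,12); marks(s,"side",320,204,380,234,12)
for o in out: print(o[0],o[1],np.round(o[2:4],1),o[4],np.round(o[5],4))
# blue lid
for n,im in(("top",t),("side",s)):
    b=im; m=(b[...,0]-b[...,2]>50)
    m=m.astype(np.uint8)
    x0,x1,y0,y1=(380,425,225,265) if n=="top" else (378,418,150,175)
    mm=np.zeros_like(m); mm[y0:y1,x0:x1]=m[y0:y1,x0:x1]
    c=max(cv2.findContours(mm,cv2.RETR_EXTERNAL,cv2.CHAIN_APPROX_NONE)[0],key=cv2.contourArea)
    print(n,cv2.boundingRect(c),cv2.fitEllipse(c))
    if n=="top":
        P=[plane(n,p[0][0],p[0][1],.11) for p in c]; print(fitc(P), plane(n,*cv2.fitEllipse(c)[0],.11))
E
```

```text
top red [304.6 214.3] 5 [ 0.5197 -0.03    0.06  ]
top red [324.2 230.2] 6 [ 0.4812 -0.0759  0.06  ]
top red [301.2 239.3] 3 [ 0.4602 -0.0212  0.06  ]
top green [319. 216.] 1 [ 0.515  -0.0641  0.06  ]
top green [295.7 226.3] 3 [ 0.4914 -0.0083  0.06  ]
side red [357.2 210.8] 6 [ 0.4808 -0.0746  0.06  ]
side red [331.6 218.3] 8 [ 0.5177 -0.0285  0.06  ]
side red [359.9 226. ] 9 [ 0.4597 -0.0195  0.06  ]
side green [339.4 210.8] 3 [ 0.5135 -0.0624  0.06  ]
side green [366.6 218. ] 2 [ 0.4562 -0.0528  0.06  ]
side green [341.8 226.3] 3 [ 0.4904 -0.0067  0.06  ]
top (390, 234, 26, 24) ((402.5285949707031, 245.5059051513672), (23.803186416625977, 24.35655975341797), 90.49916076660156)
(array([ 0.44149987, -0.25305314]), np.float64(0.02739155338550052)) [ 0.44146471 -0.25300008  0.11      ]
side (385, 155, 26, 15) ((397.7354431152344, 162.0679168701172), (14.504639625549316, 25.967369079589844), 94.03419494628906)
```

Run:
```python
from h import *
M=[("r",.5197,-.03),("r",.4812,-.0759),("r",.4602,-.0212),("g",.515,-.0641),("g",.4914,-.0083)]
S=[("r",.4808,-.0746),("r",.5177,-.0285),("r",.4597,-.0195),("g",.5135,-.0624),("g",.4562,-.0528),("g",.4904,-.0067)]
for L in(M,S):
    c,r=fitc([m[1:] for m in L]); print(c,r)
    # equilateral reds give centre too
    c2=np.mean([m[1:] for m in L if m[0]=="r"],0); print("redc",c2)
    for m in L: print(m[0],round(np.degrees(np.arctan2(m[2]-c2[1],m[1]-c2[0])),1))
# side predict jar silhouettes
c=np.array([.4415,-.253])
for z,r in((.11,.03),(.04,.03),(.03,.0335),(0,.0225)):
    P=[[c[0]+r*np.cos(a),c[1]+r*np.sin(a),z] for a in np.linspace(0,6.28,60)]
    p=proj("side",P); print(z,p.min(0).round(1),p.max(0).round(1))
s=cv2.imread("pics/side0.png")
cv2.imwrite("pics/z4.png",cv2.resize(s[145:215,370:425],None,fx=10,fy=8,interpolation=cv2.INTER_CUBIC))
```

```text
[ 0.48771419 -0.04239332] 0.03446633513560197
redc [ 0.48703333 -0.04236667]
r 20.7
r -99.9
r 141.7
g -37.9
g 82.7
[ 0.48686837 -0.0407433 ] 0.03393271562306694
redc [ 0.48606667 -0.04086667]
r -98.9
r 21.4
r 141.0
g -38.1
g -158.2
g 82.8
0.11 [383.9 154. ] [411.  163.7]
0.04 [381.9 181.9] [408.  192.8]
0.03 [380.1 185.1] [409.2 197.5]
0 [383.9 198.5] [403.2 207.1]
```

View pics/z4.png

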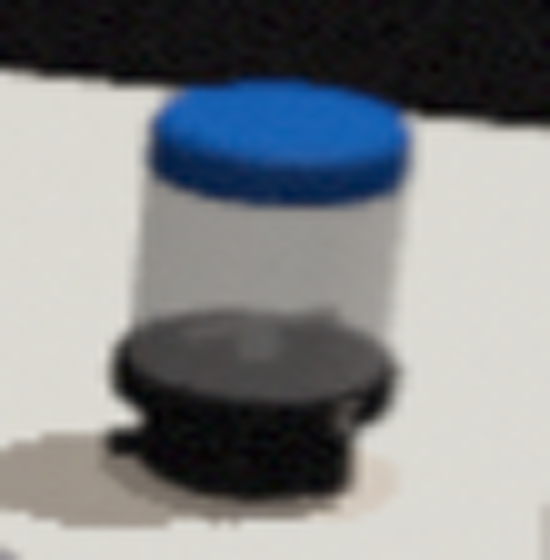

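Run:
```python
from h import *
c=np.array([.4405,-.2532])
for a in range(0,360,10):
    t=np.radians(a); P=lambda r,z:[c[0]+r*np.cos(t),c[1]+r*np.sin(t),z]
    p=proj("side",[P(.033,.008),P(.0335,.026),P(.0335,.034)]); q=(p-[370,145])*[10,8]
    print(a,q.round(0).tolist())
t=cv2.imread("pics/top0.png")
print(t[216:222,308:324].mean(2).round())
s=cv2.imread("pics/side0.png")
print(s[188:204,398:412].mean(2).round())
```

```text
0 [[105.0, 420.0], [108.0, 364.0], [110.0, 339.0]]
10 [[101.0, 428.0], [104.0, 373.0], [107.0, 348.0]]
20 [[102.0, 437.0], [105.0, 381.0], [107.0, 356.0]]
30 [[107.0, 446.0], [110.0, 390.0], [112.0, 365.0]]
40 [[116.0, 454.0], [120.0, 398.0], [122.0, 373.0]]
50 [[129.0, 463.0], [133.0, 407.0], [135.0, 381.0]]
60 [[146.0, 470.0], [150.0, 414.0], [153.0, 389.0]]
70 [[166.0, 477.0], [171.0, 421.0], [173.0, 395.0]]
80 [[189.0, 482.0], [194.0, 426.0], [196.0, 400.0]]
90 [[213.0, 486.0], [219.0, 430.0], [221.0, 404.0]]
100 [[238.0, 489.0], [245.0, 432.0], [247.0, 407.0]]
110 [[264.0, 490.0], [271.0, 433.0], [274.0, 408.0]]
120 [[288.0, 489.0], [296.0, 433.0], [299.0, 407.0]]
130 [[312.0, 487.0], [320.0, 430.0], [323.0, 405.0]]
140 [[333.0, 483.0], [341.0, 427.0], [344.0, 401.0]]
150 [[351.0, 477.0], [360.0, 422.0], [363.0, 396.0]]
160 [[365.0, 471.0], [375.0, 415.0], [378.0, 390.0]]
170 [[376.0, 464.0], [386.0, 408.0], [389.0, 383.0]]
180 [[383.0, 456.0], [392.0, 400.0], [396.0, 375.0]]
190 [[385.0, 447.0], [395.0, 391.0], [398.0, 366.0]]
200 [[383.0, 438.0], [392.0, 383.0], [396.0, 358.0]
[... 1776 characters left out ...]
.  48.  42.  32.  21.  57. 148. 207. 216.]
 [ 41.  42.  41.  35.  29.  40.  61.  62.  33.  22.  78. 161. 212. 215.]
 [ 10.  18.  20.  21.  22.  41.  65.  48.  23.  47. 123. 188. 213. 215.]
 [ 14.  18.  12.  14.  23.  48.  75.  51.  58. 107. 170. 208. 215. 216.]
 [  8.  12.   8.  17.  18.  46.  77.  87. 144. 183. 207. 215. 216. 215.]
 [ 16.  15.  14.   9.  20.  32.  54. 117. 186. 210. 215. 216. 216. 216.]
 [ 13.   9.  15.  12.   7.  16.  50. 139. 205. 215. 216. 216. 215. 216.]
 [  7.  11.  11.  14.  18.   9.  46. 137. 202. 214. 215. 215. 215. 216.]
 [ 16.  12.  17.   8.  11.  21.  53. 137. 197. 204. 208. 213. 215. 216.]
 [ 11.   8.  16.  15.  15.  21.  56. 139. 195. 201. 202. 207. 214. 216.]]
```

```bash
cat >> h.py <<'E'
from scipy.spatial.transform import Rotation as Ro
def st():
    s=manip.get_state(); q=s['ee_rot']; R=Ro.from_quat([q[1],q[2],q[3],q[0]]).as_matrix()
    print("t",round(s['clock'],2),"p",s['position'].round(4),"q",np.degrees(s['qpos']).round(1),"F",s['contact_force'].round(1),"M",s['moment'].round(2),"w",round(s['width'],4),"x",R[:,0].round(3),"yawy",np.degrees(np.arctan2(R[1,1],R[0,1])).round(2))
    return s,R
def dp(R,p,t): print("dp",(R.T@(np.array(t)-p)).round(4))
E
python3 - <<'E'
from h import *
s,R=st(); dp(R,s['position'],[.4408,-.2532,.36]); print(R.round(3))
E
```

```text
t 0.1 p [ 0.1505 -0.5548  0.4039] q [-81.8  15.8  86.3  -0.   78.   -6.9] F [ 0.6  0.5 -0.2] M [ 0.03 -0.04  0.04] w 0.0855 x [-0.     0.002 -1.   ] yawy -74.82
dp [ 0.0443 -0.215  -0.3591]
[[-0.     0.262 -0.965]
 [ 0.002 -0.965 -0.262]
 [-1.    -0.002 -0.   ]]
```

Request:
arm_command --targets '[{"dp": [0.005,-0.024,-0.04],"turn": [0,0,0],"grip": 1},{"dp": [0.005,-0.024,-0.04],"turn": [0,0,0],"grip": 1},{"dp": [0.005,-0.024,-0.04],"turn": [0,0,0],"grip": 1},{"dp": [0.005,-0.024,-0.04],"turn": [0,0,0],"grip": 1},{"dp": [0.005,-0.024,-0.04],"turn": [0,0,0],"grip": 1},{"dp": [0.005,-0.024,-0.04],"turn": [0,0,0],"grip": 1},{"dp": [0.005,-0.024,-0.04],"turn": [0,0,0],"grip": 1},{"dp": [0.005,-0.024,-0.04],"turn": [0,0,0],"grip": 1}]'

```text
clock: 0.9
position: [0.41, -0.2842, 0.3643]
ee_rot: [-0.093, -0.701, -0.093, 0.701]
contact_force: [0.9, 0.0, -1.0]
width: 0.0855
```

Request:
arm_command --targets '[{"dp": [0,0,0],"turn": [-8,0,0],"grip": 1},{"dp": [0,0,0],"turn": [-8,0,0],"grip": 1},{"dp": [0,0,0],"turn": [-8,0,0],"grip": 1},{"dp": [0,0,0],"turn": [-8,0,0],"grip": 1},{"dp": [0,0,0],"turn": [-8,0,0],"grip": 1},{"dp": [0,0,0],"turn": [-8,0,0],"grip": 1},{"dp": [0,0,0],"turn": [-8,0,0],"grip": 1},{"dp": [0,0,0],"turn": [-8,0,0],"grip": 1}]'

```text
clock: 1.7
position: [0.4089, -0.2858, 0.3643]
ee_rot: [-0.452, -0.544, -0.452, 0.544]
contact_force: [0.1, 0.4, 0.3]
width: 0.0853
```

Request:
arm_command --targets '[{"dp": [0,0,0],"turn": [-8,0,0],"grip": 1},{"dp": [0,0,0],"turn": [-8,0,0],"grip": 1},{"dp": [0,0,0],"turn": [0,0,0],"grip": 1},{"dp": [0,0,0],"turn": [0,0,0],"grip": 1}]'

```text
clock: 2.1
position: [0.409, -0.2859, 0.3645]
ee_rot: [0.521, 0.478, 0.522, -0.478]
contact_force: [0.9, 0.9, -0.1]
width: 0.0854
```

Run:
```python
from h import *
s,R=st(); dp(R,s['position'],[.4408,-.2532,.232])
```

```text
t 2.1 p [ 0.409  -0.2859  0.3645] q [-42.9  10.9  99.   -0.   70.2 -47.9] F [ 0.9  0.9 -0.1] M [ 0.02  0.01 -0.02] w 0.0854 x [-0.  0. -1.] yawy 5.0
dp [ 0.1324  0.0346 -0.0297]
```

Request:
arm_command --targets '[{"dp": [0.03,0.0173,-0.015],"turn": [0,0,0],"grip": 1},{"dp": [0.03,0.0173,-0.0147],"turn": [0,0,0],"grip": 1},{"dp": [0,0,0],"turn": [0,0,0],"grip": 1},{"dp": [0,0,0],"turn": [0,0,0],"grip": 1}]'

```text
clock: 2.5
position: [0.4409, -0.2531, 0.3044]
ee_rot: [0.522, 0.477, 0.523, -0.477]
contact_force: [0.5, -1.1, 0.4]
width: 0.0851
```

Run:
```python
from h import *
s,R=st()
for n,(x,y) in(("side",(350,100)),("top",(362,195))):
    im=manip.get_image(n)[:,:,::-1]; cv2.imwrite(f"pics/{n}1.png",im)
a=cv2.imread("pics/side1.png")[70:230,330:470]; b=cv2.imread("pics/top1.png")[190:300,330:470]
cv2.imwrite("pics/c1.png",np.hstack([cv2.resize(a,(500,571),interpolation=2),]));cv2.imwrite("pics/c1b.png",cv2.resize(b,None,fx=5,fy=5))
```

```text
t 2.5 p [ 0.4409 -0.2531  0.3044] q [-37.7  14.7 103.2  -0.   62.2 -42.8] F [ 0.5 -1.1  0.4] M [0.02 0.01 0.05] w 0.0851 x [-0.001  0.    -1.   ] yawy 5.17
```

View pics/c1.png

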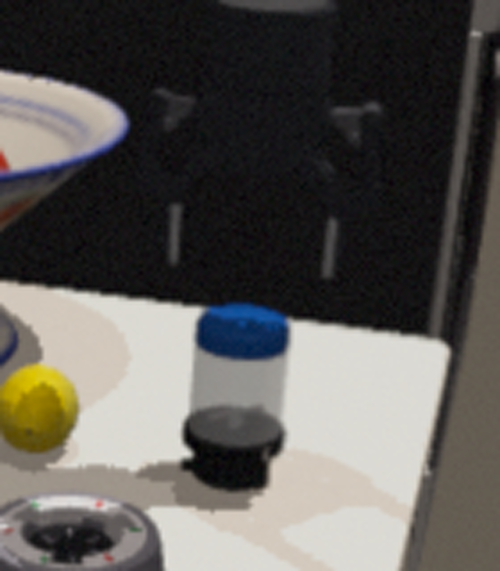

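View pics/c1b.png

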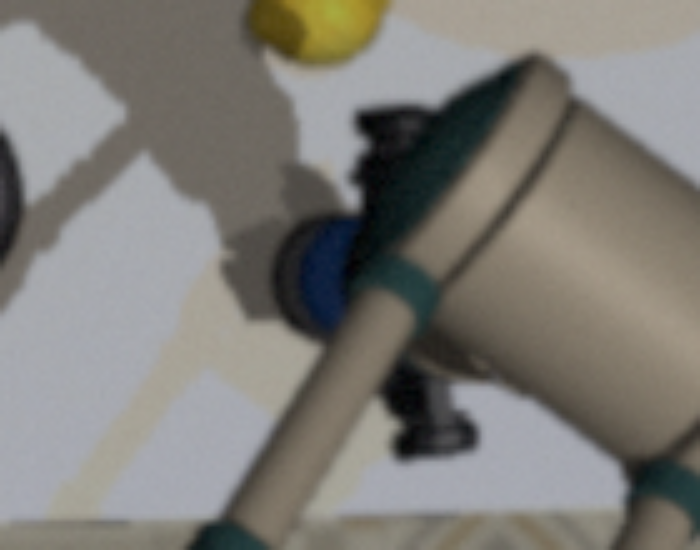

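The side view shows the fingers evenly placed either side of the jar, with their mid-line over the jar axis to about 1 mm. I'll descend and close.

Request:
arm_command --targets '[{"dp": [0.025,0,0],"turn": [0,0,0],"grip": 1},{"dp": [0.025,0,0],"turn": [0,0,0],"grip": 1},{"dp": [0.022,0,0],"turn": [0,0,0],"grip": 1},{"dp": [0,0,0],"turn": [0,0,0],"grip": 1},{"dp": [0,0,0],"turn": [0,0,0],"grip": 1}]'

```text
clock: 3.1
position: [0.441, -0.2541, 0.2338]
ee_rot: [0.522, 0.477, 0.521, -0.477]
contact_force: [0.0, 0.5, 0.5]
width: 0.0856
```

Request:
arm_command --targets '[{"dp": [0,0,0],"turn": [0,0,0],"grip": 0.3},{"dp": [0,0,0],"turn": [0,0,0],"grip": 0.3},{"dp": [0,0,0],"turn": [0,0,0],"grip": 0.3},{"dp": [0,0,0],"turn": [0,0,0],"grip": 0.3},{"dp": [0,0,0],"turn": [0,0,0],"grip": 0.3},{"dp": [0,0,0],"turn": [0,0,0],"grip": 0.3}]' --grip_force 25

```text
clock: 3.7
position: [0.4415, -0.2537, 0.2343]
ee_rot: [0.523, 0.477, 0.521, -0.477]
contact_force: [-0.8, -0.2, 6.8]
width: 0.0597
```

Request:
arm_command --targets '[{"dp": [0,0,0],"turn": [0,0,0],"grip": -0.2},{"dp": [0,0,0],"turn": [0,0,0],"grip": -0.2},{"dp": [0,0,0],"turn": [0,0,0],"grip": -0.2},{"dp": [0,0,0],"turn": [0,0,0],"grip": -0.2}]' --grip_force 50

```text
clock: 4.1
position: [0.4415, -0.2537, 0.2344]
ee_rot: [0.523, 0.477, 0.521, -0.477]
contact_force: [0.1, 0.4, 7.4]
width: 0.0594
```

Run:
```python
from h import *
s,R=st()
im=manip.get_image("side")[:,:,::-1]
cv2.imwrite("pics/c2.png",cv2.resize(im[100:230,350:450],None,fx=5,fy=4.5,interpolation=2))
```

```text
t 4.1 p [ 0.4415 -0.2537  0.2344] q [-37.7  19.3 108.5  -0.   52.  -42.9] F [0.1 0.4 7.4] M [ 0.01  0.25 -0.03] w 0.0594 x [ 0.003 -0.002 -1.   ] yawy 5.18
```

View pics/c2.png

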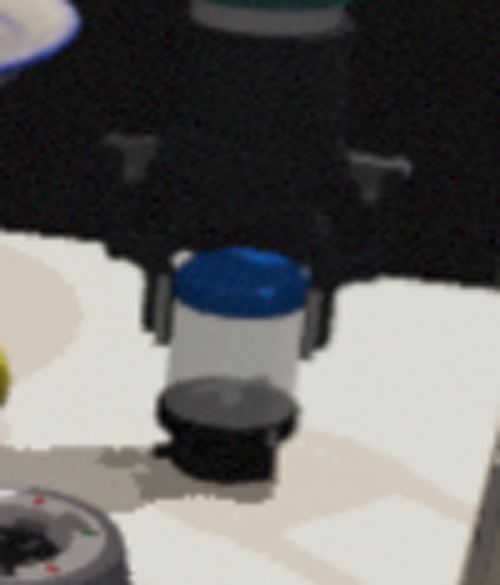

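The jar is held upright, with the white line still on the right. Lifting.

Request:
arm_command --targets '[{"dp": [-0.01,0,0],"turn": [0,0,0],"grip": -0.2},{"dp": [-0.02,0,0],"turn": [0,0,0],"grip": -0.2},{"dp": [-0.03,0,0],"turn": [0,0,0],"grip": -0.2},{"dp": [-0.03,0,0],"turn": [0,0,0],"grip": -0.2},{"dp": [-0.02,0,0],"turn": [0,0,0],"grip": -0.2},{"dp": [0,0,0],"turn": [0,0,0],"grip": -0.2},{"dp": [0,0,0],"turn": [0,0,0],"grip": -0.2}]'

```text
clock: 4.85
position: [0.4405, -0.2529, 0.3425]
ee_rot: [0.522, 0.477, 0.522, -0.477]
contact_force: [-1.7, -0.7, -2.8]
width: 0.0588
```

Run:
```python
from h import *
s,R=st(); dp(R,s['position'],[.4866,-.0416,s['position'][2]])
im=manip.get_image("side")[:,:,::-1]
cv2.imwrite("pics/c3.png",cv2.resize(im[60:190,350:450],None,fx=5,fy=4.5,interpolation=2))
```

```text
t 4.85 p [ 0.4405 -0.2529  0.3425] q [-37.7  12.6 100.   -0.   67.4 -42.9] F [-1.7 -0.7 -2.8] M [0.03 0.03 0.07] w 0.0588 x [-0.  0. -1.] yawy 5.17
dp [ 0.      0.065  -0.2063]
```

View pics/c3.png

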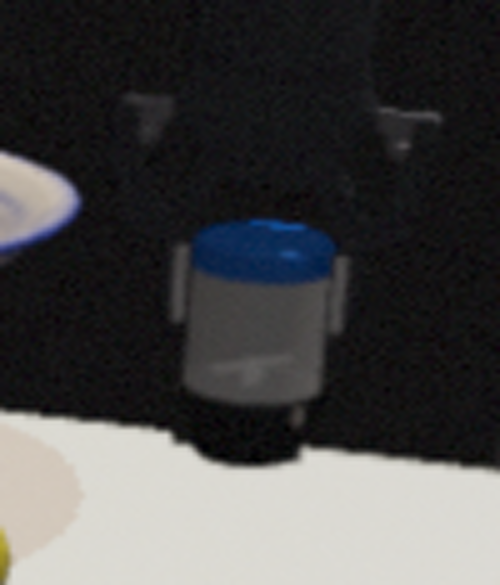

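Request:
arm_command --targets '[{"dp": [0,0.0108,-0.0344],"turn": [0,0,0],"grip": -0.2},{"dp": [0,0.0108,-0.0344],"turn": [0,0,0],"grip": -0.2},{"dp": [0,0.0108,-0.0344],"turn": [0,0,0],"grip": -0.2},{"dp": [0,0.0108,-0.0344],"turn": [0,0,0],"grip": -0.2},{"dp": [0,0.0108,-0.0344],"turn": [0,0,0],"grip": -0.2},{"dp": [0,0.0108,-0.0344],"turn": [0,0,0],"grip": -0.2},{"dp": [0,0,0],"turn": [4,0,0],"grip": -0.2},{"dp": [0,0,0],"turn": [7,0,0],"grip": -0.2}]'

```text
clock: 5.7
position: [0.4863, -0.0403, 0.3407]
ee_rot: [-0.472, -0.524, -0.475, 0.526]
contact_force: [-0.5, -0.4, -2.3]
width: 0.0593
```

Request:
arm_command --targets '[{"dp": [0,0,0],"turn": [7,0,0],"grip": -0.2},{"dp": [0,0,0],"turn": [7,0,0],"grip": -0.2},{"dp": [0,0,0],"turn": [7,0,0],"grip": -0.2},{"dp": [0,0,0],"turn": [7,0,0],"grip": -0.2},{"dp": [0,0,0],"turn": [0,0,0],"grip": -0.2},{"dp": [0,0,0],"turn": [0,0,0],"grip": -0.2},{"dp": [0,0,0],"turn": [0,0,0],"grip": -0.2}]'

```text
clock: 6.4
position: [0.4866, -0.0418, 0.342]
ee_rot: [-0.333, -0.623, -0.334, 0.624]
contact_force: [-0.4, 0.4, -1.9]
width: 0.0591
```

Run:
```python
from h import *
s,R=st(); dp(R,s['position'],[.4866,-.0416,s['position'][2]])
im=manip.get_image("side")[:,:,::-1]; cv2.imwrite("pics/s4.png",im)
cv2.imwrite("pics/c4.png",cv2.resize(im[90:240,290:410],None,fx=5,fy=4,interpolation=2))
im=manip.get_image("top")[:,:,::-1]; cv2.imwrite("pics/t4.png",im)
cv2.imwrite("pics/c4b.png",cv2.resize(im[180:280,260:380],None,fx=5,fy=5,interpolation=2))
```

```text
t 6.4 p [ 0.4866 -0.0418  0.342 ] q [-13.1  11.  102.2  -0.   66.8  20.7] F [-0.4  0.4 -1.9] M [ 0.    0.04 -0.02] w 0.0591 x [-0.001  0.    -1.   ] yawy -33.74
dp [ 0.     -0.0001 -0.0002]
```

View pics/c4.png

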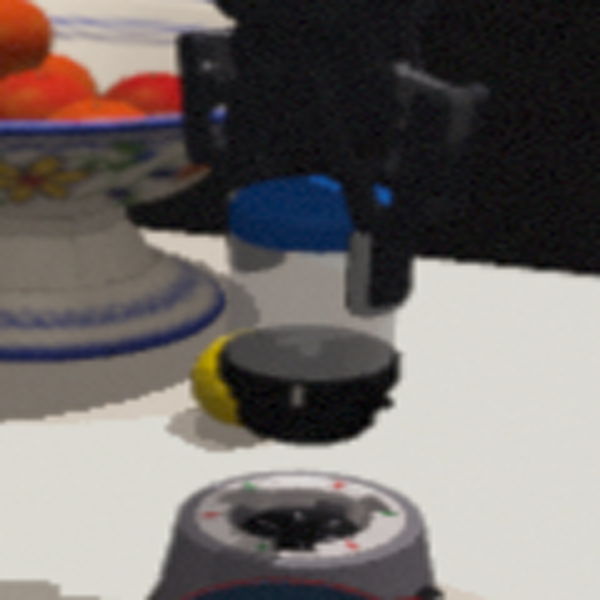

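View pics/c4b.png

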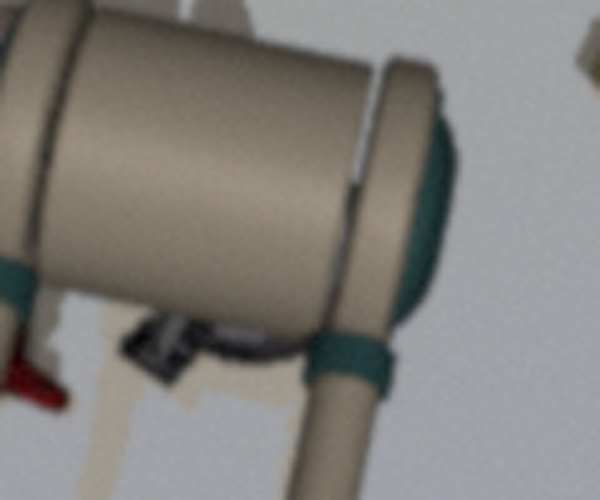

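Run:
```python
from h import *
im=cv2.imread("pics/s4.png"); 
print(im[180:196,344:354].mean(2).round())
z0=.342-.2344; c=np.array([.4866,-.0416])
for z,r in((.036,.0335),(.024,.0335),(.0,.0225)):
    P=[[c[0]+r*np.cos(a),c[1]+r*np.sin(a),z0+z] for a in np.linspace(0,6.28,200)]
    p=proj("side",P); print(z,p.min(0).round(1),p.max(0).round(1))
for a in list(range(90,116,3))+[-138,-135]:
    t=np.radians(a);p=proj("side",[[c[0]+.0335*np.cos(t),c[1]+.0335*np.sin(t),z0+z] for z in(.026,.034)]+[[c[0]+.033*np.cos(t),c[1]+.033*np.sin(t),z0+.008]]); print(a,p.round(1).tolist())
```

```text
[[72. 72. 71. 74. 72. 72. 72. 72. 73. 72.]
 [73. 73. 70. 72. 73. 73. 70. 72. 70. 70.]
 [68. 72. 73. 72. 72. 74. 72. 71. 74. 72.]
 [68. 68. 70. 71. 68. 70. 72. 73. 72. 72.]
 [32. 40. 49. 52. 58. 60. 59. 68. 71. 70.]
 [19. 18. 27. 26. 32. 34. 34. 36. 35. 35.]
 [13. 11. 12. 16. 33. 52. 38. 17. 15. 17.]
 [ 7.  9. 12. 17. 45. 76. 55. 27. 15. 14.]
 [12. 13. 12. 20. 51. 85. 52. 17. 15.  5.]
 [13. 16. 16. 20. 55. 84. 49. 17.  8. 18.]
 [18. 13. 17. 21. 54. 80. 49. 20.  7.  9.]
 [ 2.  9. 18. 17. 37. 48. 32. 15.  9. 12.]
 [11. 13. 10. 16. 20. 17. 17. 10. 17. 15.]
 [15.  8. 14. 12. 15. 13. 18. 16. 12. 12.]
 [14.  7. 12. 14. 13.  7. 14.  4. 14. 13.]
 [12. 13. 10. 17.  7. 15. 18. 14.  6.  8.]]
0.036 [332.3 170.1] [369.6 185. ]
0.024 [332.2 176. ] [369.2 191.3]
0.0 [338. 190.] [362.5 200.8]
90 [[345.1, 189.7], [345.2, 185.5], [344.9, 198.8]]
93 [[346.1, 189.8], [346.2, 185.7], [345.8, 199.0]]
96 [[347.0, 190.0], [347.2, 185.8], [346.8, 199.1]]
99 [[348.0, 190.1], [348.2, 185.9], [347.8, 199.2]]
102 [[349.0, 190.1], [349.2, 186.0], [348.7, 199.3]]
105 [[350.0, 190.2], [350.2, 186.0], [349.7, 199.3]]
108 [[351.1, 190.2], [351.2, 186.0], [350.7, 199.4]]
111 [[352.1, 190.2], [352.2, 186.0], [351.7, 199.4]]
114 [[353.1, 190.2], [353.2, 186.0], [352.7, 199.4]]
-138 [[367.2, 179.7], [367.5, 175.6], [366.5, 188.6]]
-135 [[366.8, 179.3], [367.0, 175.3], [366.1, 188.2]]
```

Run:
```python
from h import *
im=cv2.imread("pics/s4.png").mean(2)
for r in (178,180,182,184): print(r,im[r,328:340].round(),im[r,364:376].round())
z0=.342-.2344
for c in ([.4866,-.0416],[.486,-.041]):
    for w in("c",):
        P=[[c[0]+.0335*np.cos(a),c[1]+.0335*np.sin(a),z0+z] for a in np.linspace(0,6.28,400) for z in np.linspace(.024,.036,25)]
        p=proj("side",P)
        for r in(178,180,182,184):
            k=p[abs(p[:,1]-r)<.4,0]; print(c,r,k.min().round(1),k.max().round(1))
```

```text
178 [113. 114. 112. 108. 109.  74.  40.  43.  63.  68.  70.  69.] [ 81.  84.  87.  89.  78.  98. 171. 211. 215. 216. 215. 216.]
180 [112. 103. 103. 108. 108.  69.  29.  25.  46.  63.  68.  69.] [ 84.  86.  89.  84.  47.  78. 179. 212. 215. 216. 216. 215.]
182 [95. 86. 87. 90. 95. 55. 24. 15.  9. 19. 33. 42.] [ 81.  69.  46.  34.  21.  75. 179. 212. 215. 216. 215. 216.]
184 [87. 83. 82. 87. 85. 68. 37. 15. 11. 15. 12. 11.] [ 25.  22.  18.  23.  18.  82. 182. 213. 216. 216. 216. 215.]
[0.4866, -0.0416] 178 332.3 369.6
[0.4866, -0.0416] 180 332.2 369.5
[0.4866, -0.0416] 182 332.2 369.4
[0.4866, -0.0416] 184 332.2 369.3
[0.486, -0.041] 178 332.5 369.8
[0.486, -0.041] 180 332.4 369.7
[0.486, -0.041] 182 332.4 369.6
[0.486, -0.041] 184 332.4 369.5
```

The white line at column 349 puts a lug at about 101–102°, and the slot is estimated at 99–104°. The collar is centred over the socket to about 0.5 mm. Lowering.

Request:
arm_command --targets '[{"dp": [0.015,0,0],"turn": [0,0,0],"grip": -0.2},{"dp": [0.02,0,0],"turn": [0,0,0],"grip": -0.2},{"dp": [0.008,0,0],"turn": [0,0,0],"grip": -0.2},{"dp": [0.003,0,0],"turn": [0,0,0],"grip": -0.2},{"dp": [0.0,0,0],"turn": [0,0,0],"grip": -0.2},{"dp": [0.0,0,0],"turn": [0,0,0],"grip": -0.2}]'

```text
clock: 7.1
position: [0.4872, -0.0419, 0.2974]
ee_rot: [0.333, 0.624, 0.333, -0.623]
contact_force: [0.6, 0.3, -1.1]
width: 0.0591
```

Request:
arm_command --targets '[{"dp": [0.002,0,0],"turn": [0,0,0],"grip": -0.2},{"dp": [0.002,0,0],"turn": [0,0,0],"grip": -0.2},{"dp": [0.001,0,0],"turn": [0,0,0],"grip": -0.2},{"dp": [0.0,0,0],"turn": [0,0,0],"grip": -0.2}]'

```text
clock: 7.5
position: [0.4867, -0.0418, 0.2916]
ee_rot: [-0.333, -0.624, -0.333, 0.624]
contact_force: [-0.4, -0.3, -1.4]
width: 0.0593
```

Request:
arm_command --targets '[{"dp": [0.001,0,0],"turn": [0,0,0],"grip": -0.2},{"dp": [0.001,0,0],"turn": [0,0,0],"grip": -0.2},{"dp": [0.0,0,0],"turn": [0,0,0],"grip": -0.2}]'

```text
clock: 7.8
position: [0.4867, -0.0418, 0.2896]
ee_rot: [-0.333, -0.624, -0.333, 0.624]
contact_force: [-0.4, -0.2, -1.8]
width: 0.0591
```

Request:
arm_command --targets '[{"dp": [0.001,0,0],"turn": [0,0,0],"grip": -0.2},{"dp": [0.001,0,0],"turn": [0,0,0],"grip": -0.2},{"dp": [0.0,0,0],"turn": [0,0,0],"grip": -0.2}]'

```text
clock: 8.1
position: [0.4867, -0.0418, 0.2875]
ee_rot: [-0.333, -0.624, -0.333, 0.624]
contact_force: [0.6, -0.2, -2.5]
width: 0.0592
```

Request:
arm_command --targets '[{"dp": [0.001,0,0],"turn": [0,0,0],"grip": -0.2},{"dp": [0.001,0,0],"turn": [0,0,0],"grip": -0.2},{"dp": [0.0,0,0],"turn": [0,0,0],"grip": -0.2}]'

```text
clock: 8.4
position: [0.4868, -0.0418, 0.2856]
ee_rot: [-0.333, -0.624, -0.333, 0.624]
contact_force: [-0.4, -0.0, -2.2]
width: 0.059
```

Run:
```python
from h import *
s,R=st()
```

```text
t 8.4 p [ 0.4868 -0.0418  0.2856] q [-13.1  14.3 107.   -0.   58.7  20.8] F [-0.4 -0.  -2.2] M [-0.   -0.   -0.01] w 0.059 x [-0. -0. -1.] yawy -33.83
```

The tool is at -8.8 mm with no ring contact, so the lugs are in the slots. Pressing on towards the plate.

Request:
arm_command --targets '[{"dp": [0.001,0,0],"turn": [0,0,0],"grip": -0.2},{"dp": [0.001,0,0],"turn": [0,0,0],"grip": -0.2},{"dp": [0.001,0,0],"turn": [0,0,0],"grip": -0.2},{"dp": [0.0,0,0],"turn": [0,0,0],"grip": -0.2}]'

```text
clock: 8.8
position: [0.4868, -0.0418, 0.2828]
ee_rot: [0.333, 0.624, 0.333, -0.624]
contact_force: [-0.5, 0.7, 1.6]
width: 0.0589
```

Request:
arm_command --targets '[{"dp": [0.001,0,0],"turn": [0,0,0],"grip": -0.2},{"dp": [0.001,0,0],"turn": [0,0,0],"grip": -0.2},{"dp": [0.001,0,0],"turn": [0,0,0],"grip": -0.2},{"dp": [0.0,0,0],"turn": [0,0,0],"grip": -0.2}]'

```text
clock: 9.2
position: [0.4868, -0.0418, 0.2797]
ee_rot: [0.333, 0.624, 0.333, -0.624]
contact_force: [-1.2, 0.7, 3.9]
width: 0.0591
```

Run:
```python
from h import *
s,R=st()
im=manip.get_image("side")[:,:,::-1]
cv2.imwrite("pics/c5.png",cv2.resize(im[110:240,290:410],None,fx=5,fy=4.5,interpolation=2))
```

```text
t 9.2 p [ 0.4868 -0.0418  0.2797] q [-13.1  14.6 107.5  -0.   57.8  20.8] F [-1.2  0.7  3.9] M [0.14 0.23 0.02] w 0.0591 x [ 0. -0. -1.] yawy -33.83
```

View pics/c5.png

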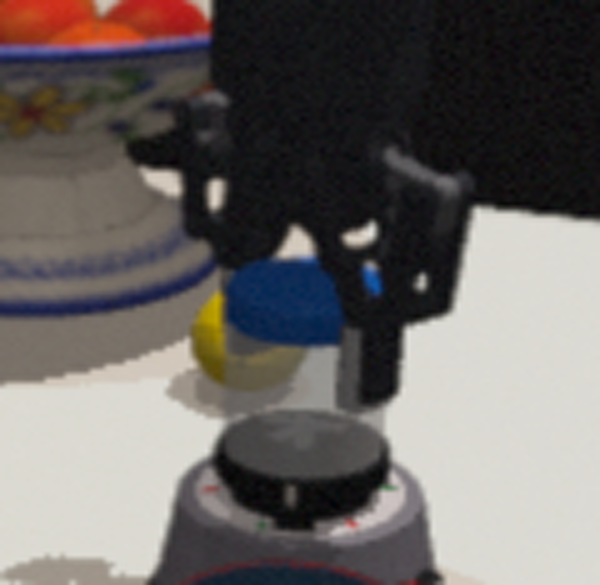

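The side view shows the collar just above the ring. The force rise of about 6 N at -14.7 mm matches the spring alone. Pressing on to about -22.5 mm.

Request:
arm_command --targets '[{"dp": [0.0015,0,0],"turn": [0,0,0],"grip": -0.2},{"dp": [0.0015,0,0],"turn": [0,0,0],"grip": -0.2},{"dp": [0.001,0,0],"turn": [0,0,0],"grip": -0.2},{"dp": [0.0,0,0],"turn": [0,0,0],"grip": -0.2}]'

```text
clock: 9.65
position: [0.4869, -0.0418, 0.2758]
ee_rot: [0.333, 0.624, 0.333, -0.624]
contact_force: [-1.2, 1.3, 5.8]
width: 0.0588
```

Request:
arm_command --targets '[{"dp": [0.0015,0,0],"turn": [0,0,0],"grip": -0.2},{"dp": [0.0015,0,0],"turn": [0,0,0],"grip": -0.2},{"dp": [0.001,0,0],"turn": [0,0,0],"grip": -0.2},{"dp": [0.0,0,0],"turn": [0,0,0],"grip": -0.2},{"dp": [0.0,0,0],"turn": [0,0,0],"grip": -0.2}]'

```text
clock: 10.15
position: [0.4868, -0.0418, 0.2721]
ee_rot: [0.333, 0.624, 0.333, -0.624]
contact_force: [-1.6, 0.3, 8.2]
width: 0.0586
```

Run:
```python
from h import *
s,R=st()
im=manip.get_image("side")[:,:,::-1]
cv2.imwrite("pics/c6.png",cv2.resize(im[110:240,290:410],None,fx=5,fy=4.5,interpolation=2))
```

```text
t 10.15 p [ 0.4868 -0.0418  0.2721] q [-13.1  15.1 108.1  -0.   56.7  20.8] F [-1.6  0.3  8.2] M [0.23 0.48 0.03] w 0.0586 x [ 0. -0. -1.] yawy -33.83
```

View pics/c6.png

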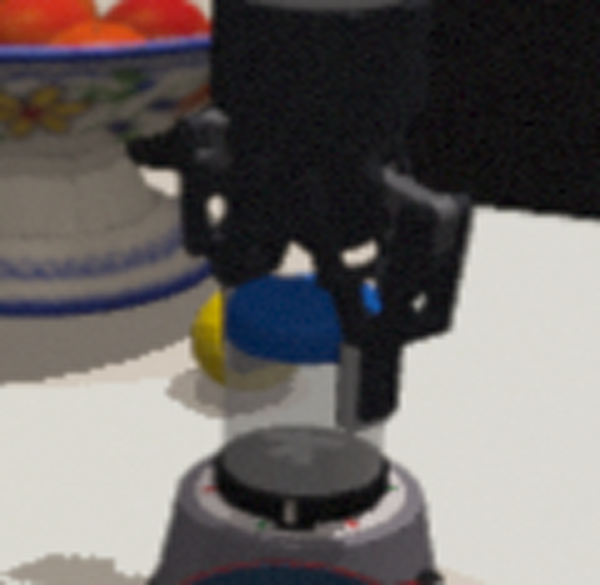

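Spring force and height both put the jar at about -22.3 mm, free to turn. I'll press down slightly more and start the clockwise twist.

Request:
arm_command --targets '[{"dp": [0.0007,0,0],"turn": [0,0,0],"grip": -0.2},{"dp": [0,0,0],"turn": [2,0,0],"grip": -0.2},{"dp": [0,0,0],"turn": [4,0,0],"grip": -0.2},{"dp": [0,0,0],"turn": [4,0,0],"grip": -0.2},{"dp": [0,0,0],"turn": [4,0,0],"grip": -0.2},{"dp": [0,0,0],"turn": [4,0,0],"grip": -0.2},{"dp": [0,0,0],"turn": [2,0,0],"grip": -0.2},{"dp": [0,0,0],"turn": [0,0,0],"grip": -0.2}]'

```text
clock: 11.0
position: [0.4872, -0.0421, 0.2717]
ee_rot: [0.22, 0.673, 0.219, -0.672]
contact_force: [-0.3, -0.1, 8.3]
width: 0.0594
```

Run:
```python
from h import *
s,R=st()
im=manip.get_image("side")[:,:,::-1]
cv2.imwrite("pics/c7.png",cv2.resize(im[110:240,290:410],None,fx=5,fy=4.5,interpolation=2))
```

```text
t 11.0 p [ 0.4872 -0.0421  0.2717] q [-13.1  15.2 108.1  -0.   56.6  40.8] F [-0.3 -0.1  8.3] M [ 0.03  0.38 -0.11] w 0.0594 x [ 0.002 -0.001 -1.   ] yawy -53.85
```

View pics/c7.png

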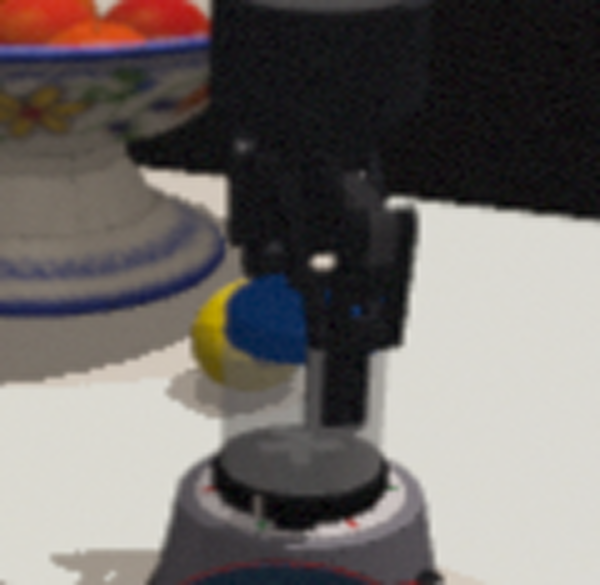

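The white line moved about 20° clockwise with the gripper and now sits over the green mark. Mz is small, so I'll continue.

Request:
arm_command --targets '[{"dp": [0,0,0],"turn": [4,0,0],"grip": -0.2},{"dp": [0,0,0],"turn": [5,0,0],"grip": -0.2},{"dp": [0,0,0],"turn": [5,0,0],"grip": -0.2},{"dp": [0,0,0],"turn": [5,0,0],"grip": -0.2},{"dp": [0,0,0],"turn": [5,0,0],"grip": -0.2},{"dp": [0,0,0],"turn": [4,0,0],"grip": -0.2},{"dp": [0,0,0],"turn": [2,0,0],"grip": -0.2},{"dp": [0,0,0],"turn": [0,0,0],"grip": -0.2}]'

```text
clock: 11.85
position: [0.4873, -0.042, 0.2717]
ee_rot: [0.038, 0.707, 0.038, -0.705]
contact_force: [-1.1, 0.0, 8.3]
width: 0.0592
```

Request:
arm_command --targets '[{"dp": [0,0,0],"turn": [4,0,0],"grip": -0.2},{"dp": [0,0,0],"turn": [4,0,0],"grip": -0.2},{"dp": [0,0,0],"turn": [4,0,0],"grip": -0.2},{"dp": [0,0,0],"turn": [4,0,0],"grip": -0.2},{"dp": [0,0,0],"turn": [4,0,0],"grip": -0.2},{"dp": [0,0,0],"turn": [4,0,0],"grip": -0.2},{"dp": [0,0,0],"turn": [2,0,0],"grip": -0.2},{"dp": [0,0,0],"turn": [0,0,0],"grip": -0.2}]'

```text
clock: 12.65
position: [0.4873, -0.0418, 0.2717]
ee_rot: [-0.122, 0.697, -0.122, -0.696]
contact_force: [-0.2, 0.9, 7.6]
width: 0.059
```

Run:
```python
from h import *
s,R=st()
im=manip.get_image("side")[:,:,::-1]
cv2.imwrite("pics/c8.png",cv2.resize(im[110:240,290:410],None,fx=5,fy=4.5,interpolation=2))
```

```text
t 12.65 p [ 0.4873 -0.0418  0.2717] q [-13.1  15.2 108.1   0.   56.6  96.8] F [-0.2  0.9  7.6] M [ 0.29  0.24 -0.08] w 0.059 x [ 0.002 -0.    -1.   ] yawy -109.87
```

View pics/c8.png

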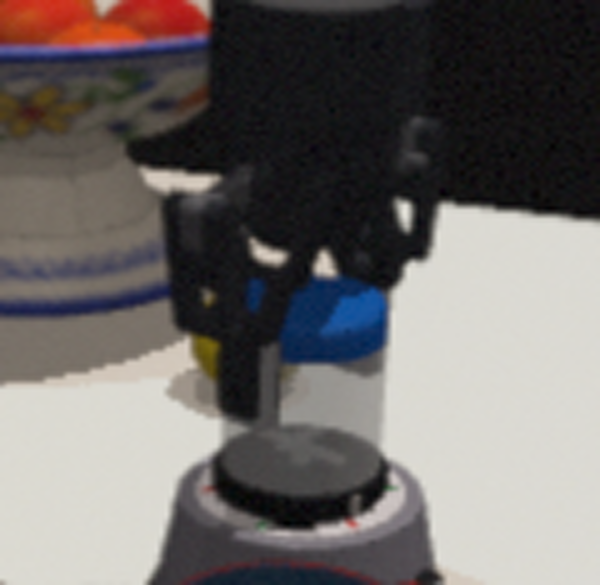

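A white line now stands almost over the red mark at (352,522) after 76° of turn. I'll feel for the stop in small steps.

Request:
arm_command --targets '[{"dp": [0,0,0],"turn": [1.5,0,0],"grip": -0.2},{"dp": [0,0,0],"turn": [1.5,0,0],"grip": -0.2},{"dp": [0,0,0],"turn": [1.5,0,0],"grip": -0.2},{"dp": [0,0,0],"turn": [1.5,0,0],"grip": -0.2},{"dp": [0,0,0],"turn": [0,0,0],"grip": -0.2}]'

```text
clock: 13.2
position: [0.4874, -0.0415, 0.2717]
ee_rot: [-0.159, 0.69, -0.158, -0.688]
contact_force: [-1.0, 1.7, 8.1]
width: 0.0587
```

Run:
```python
from h import *
s,R=st()
```

```text
t 13.2 p [ 0.4874 -0.0415  0.2717] q [-1.310e+01  1.520e+01  1.081e+02  1.000e-01  5.660e+01  1.028e+02] F [-1.   1.7  8.1] M [0.63 0.16 0.13] w 0.0587 x [ 0.002  0.001 -1.   ] yawy -115.86
```

Request:
arm_command --targets '[{"dp": [0,0,0],"turn": [1,0,0],"grip": -0.2},{"dp": [0,0,0],"turn": [1,0,0],"grip": -0.2},{"dp": [0,0,0],"turn": [0,0,0],"grip": -0.2}]'

```text
clock: 13.5
position: [0.4872, -0.0412, 0.2717]
ee_rot: [-0.169, 0.687, -0.169, -0.686]
contact_force: [-0.2, 3.7, 8.2]
width: 0.0591
```

Run:
```python
from h import *
s,R=st()
im=manip.get_image("side")[:,:,::-1]
cv2.imwrite("pics/c9.png",cv2.resize(im[110:240,290:410],None,fx=5,fy=4.5,interpolation=2))
```

```text
t 13.5 p [ 0.4872 -0.0412  0.2717] q [-1.300e+01  1.520e+01  1.081e+02  1.000e-01  5.660e+01  1.046e+02] F [-0.2  3.7  8.2] M [0.85 0.16 0.99] w 0.0591 x [ 0.002  0.001 -1.   ] yawy -117.67
```

View pics/c9.png

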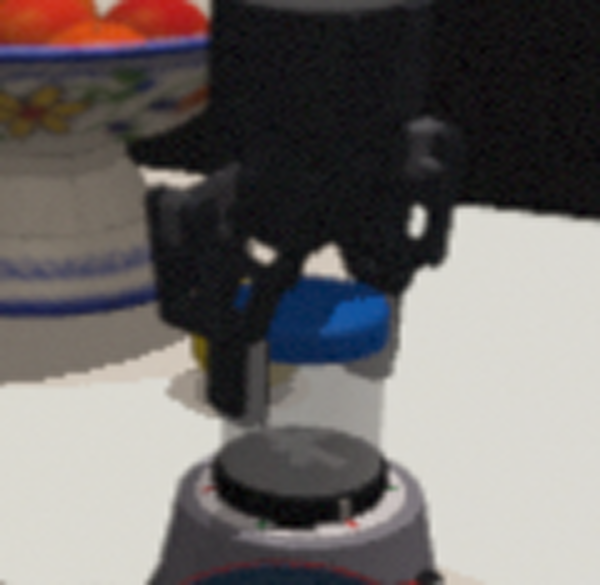

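The moment rose to 1 N·m at about 84°, so this is the stop. I'll ease the wind-up, let the spring lift the jar under control, then release.

Request:
arm_command --targets '[{"dp": [0,0,0],"turn": [-1.5,0,0],"grip": -0.2},{"dp": [0,0,0],"turn": [0,0,0],"grip": -0.2},{"dp": [-0.001,0,0],"turn": [0,0,0],"grip": -0.2},{"dp": [-0.001,0,0],"turn": [0,0,0],"grip": -0.2},{"dp": [-0.001,0,0],"turn": [0,0,0],"grip": -0.2},{"dp": [-0.001,0,0],"turn": [0,0,0],"grip": -0.2},{"dp": [0,0,0],"turn": [0,0,0],"grip": -0.2}]'

```text
clock: 14.25
position: [0.4872, -0.0414, 0.2752]
ee_rot: [-0.162, 0.689, -0.161, -0.688]
contact_force: [1.8, 5.0, 5.3]
width: 0.0588
```

Run:
```python
from h import *
s,R=st()
```

```text
t 14.25 p [ 0.4872 -0.0414  0.2752] q [-1.310e+01  1.500e+01  1.078e+02  1.000e-01  5.710e+01  1.033e+02] F [1.8 5.  5.3] M [ 1.21 -0.21  0.16] w 0.0588 x [ 0.001  0.001 -1.   ] yawy -116.36
```

Request:
arm_command --targets '[{"dp": [-0.001,0,0],"turn": [0,0,0],"grip": -0.2},{"dp": [-0.0007,0,0],"turn": [0,0,0],"grip": -0.2},{"dp": [0,0,0],"turn": [0,0,0],"grip": -0.2}]'

```text
clock: 14.55
position: [0.4871, -0.0414, 0.2768]
ee_rot: [-0.162, 0.689, -0.161, -0.688]
contact_force: [1.7, 6.4, 3.4]
width: 0.0591
```

Run:
```python
from h import *
s,R=st()
```

```text
t 14.55 p [ 0.4871 -0.0414  0.2768] q [-1.310e+01  1.490e+01  1.077e+02  1.000e-01  5.740e+01  1.033e+02] F [1.7 6.4 3.4] M [ 1.2  -0.26  0.14] w 0.0591 x [ 0.001  0.001 -1.   ] yawy -116.37
```

Request:
arm_command --targets '[{"dp": [0,0,0],"turn": [0,0,0],"grip": 0.6},{"dp": [0,0,0],"turn": [0,0,0],"grip": 0.6},{"dp": [0,0,0],"turn": [0,0,0],"grip": 0.6},{"dp": [0,0,0],"turn": [0,0,0],"grip": 1},{"dp": [0,0,0],"turn": [0,0,0],"grip": 1},{"dp": [0,0,0],"turn": [0,0,0],"grip": 1}]' --grip_force 25

```text
clock: 15.15
position: [0.4868, -0.0419, 0.2766]
ee_rot: [0.161, -0.688, 0.161, 0.689]
contact_force: [0.4, 0.5, -0.5]
width: 0.0858
```

Run:
```python
from h import *
s,R=st()
im=manip.get_image("side")[:,:,::-1]; cv2.imwrite("pics/s10.png",im)
cv2.imwrite("pics/c10.png",cv2.resize(im[110:240,290:410],None,fx=5,fy=4.5,interpolation=2))
```

```text
t 15.15 p [ 0.4868 -0.0419  0.2766] q [-13.1  14.9 107.7  -0.   57.4 103.3] F [ 0.4  0.5 -0.5] M [ 0.04  0.04 -0.  ] w 0.0858 x [-0. -0. -1.] yawy -116.33
```

View pics/c10.png

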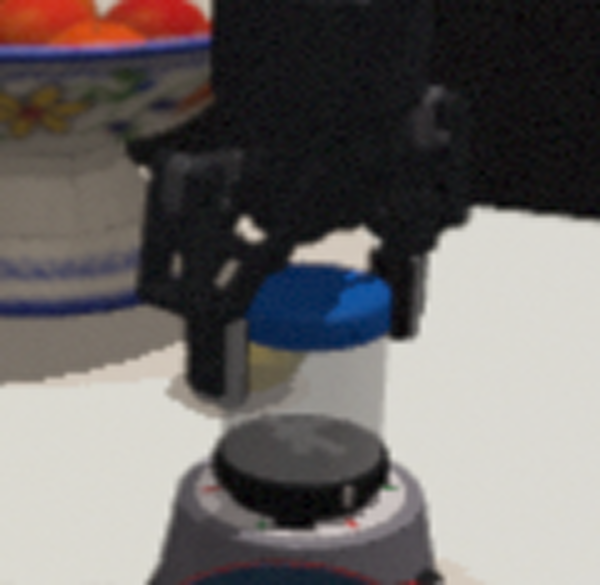

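The jar has sprung up and stands upright, with its line beside the red mark. Retracting straight up, then aside.

Request:
arm_command --targets '[{"dp": [-0.015,0,0],"turn": [0,0,0],"grip": 1},{"dp": [-0.03,0,0],"turn": [0,0,0],"grip": 1},{"dp": [-0.03,0,0],"turn": [0,0,0],"grip": 1},{"dp": [-0.03,0,0],"turn": [0,0,0],"grip": 1},{"dp": [-0.03,0,0],"turn": [0,0,0],"grip": 1},{"dp": [0,0,0],"turn": [0,0,0],"grip": 1}]'

```text
clock: 15.8
position: [0.4879, -0.042, 0.4159]
ee_rot: [-0.161, 0.692, -0.161, -0.685]
contact_force: [-0.6, -1.4, -0.5]
width: 0.0854
```

Run:
```python
from h import *
s,R=st(); dp(R,s['position'],s['position']+[-.12,-.2,0])
```

```text
t 15.8 p [ 0.4879 -0.042   0.4159] q [-13.1   7.9  95.1  -0.   76.5 103.3] F [-0.6 -1.4 -0.5] M [-0.01 -0.05  0.  ] w 0.0854 x [ 0.009 -0.002 -1.   ] yawy -116.32
dp [-0.0006  0.2325  0.0189]
```

Request:
arm_command --targets '[{"dp": [0,0.03,0.002],"turn": [0,0,0],"grip": 1},{"dp": [0,0.03,0.002],"turn": [0,0,0],"grip": 1},{"dp": [0,0.03,0.002],"turn": [0,0,0],"grip": 1},{"dp": [0,0.03,0.002],"turn": [0,0,0],"grip": 1},{"dp": [0,0.03,0.002],"turn": [0,0,0],"grip": 1},{"dp": [0,0.03,0.002],"turn": [0,0,0],"grip": 1},{"dp": [0,0.03,0.002],"turn": [0,0,0],"grip": 1},{"dp": [0,0,0],"turn": [0,0,0],"grip": 1}]'

```text
clock: 16.6
position: [0.3797, -0.226, 0.4108]
ee_rot: [0.162, -0.688, 0.163, 0.689]
contact_force: [0.5, -0.1, 0.8]
width: 0.0855
```

Run:
```python
from h import *
s,R=st()
im=manip.get_image("side")[:,:,::-1]; cv2.imwrite("pics/s11.png",im)
cv2.imwrite("pics/c11.png",cv2.resize(im[110:240,290:410],None,fx=5,fy=4.5,interpolation=2))
im=manip.get_image("top")[:,:,::-1]; cv2.imwrite("pics/t11.png",im)
# lock height: predicted pixel bounds of the lid
for d in(-.009,-.017,-.023):
    z=.06+d+.11; P=[[.4866+.03*np.cos(a),-.0416+.03*np.sin(a),z] for a in np.linspace(0,6.28,99)]
    print(d,proj("side",P).min(0).round(1),proj("top",P).min(0).round(1),proj("top",P).max(0).round(1))
m=im.astype(int); s=cv2.imread("pics/s11.png").astype(int)
for n,i in(("side",s),("top",m)):
    b=(i[...,0]-i[...,2]>50).astype(np.uint8); b[:, :300 if n=="side" else 290]=0; b[:, 400 if n=="side" else 340:]=0; 
    b[:140 if n=="side" else 190]=0; b[200 if n=="side" else 260:]=0
    yy,xx=np.where(b); print(n,xx.min(),yy.min(),xx.max(),yy.max())
```

```text
t 16.6 p [ 0.3797 -0.226   0.4108] q [-3.970e+01  4.000e+00  1.004e+02 -1.000e-01  7.570e+01  7.680e+01] F [ 0.5 -0.1  0.8] M [0.06 0.02 0.01] w 0.0855 x [-0.002 -0.001 -1.   ] yawy -116.55
-0.009 [334.4 162.1] [294.6 212.4] [322.3 240.2]
-0.017 [334.3 166.1] [294.8 212.7] [322.3 240.2]
-0.023 [334.2 169.1] [294.9 212.9] [322.3 240.3]
side 336 169 367 186
top 296 214 322 239
```

View pics/s11.png

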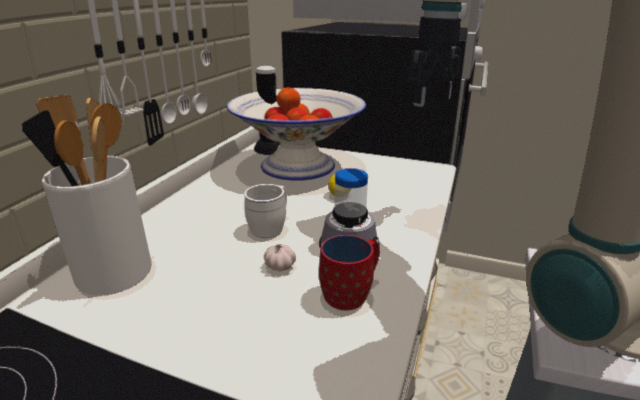

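View pics/t11.png

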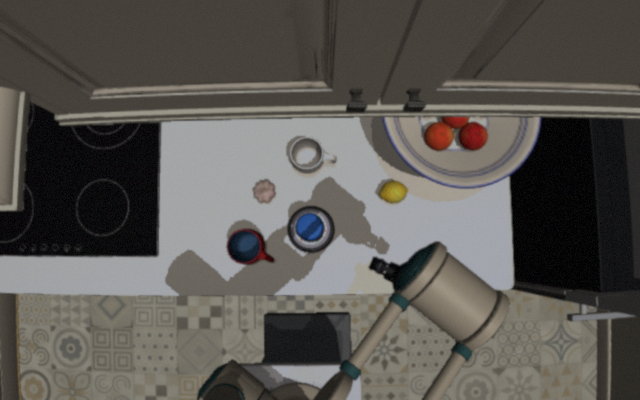

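View pics/c11.png

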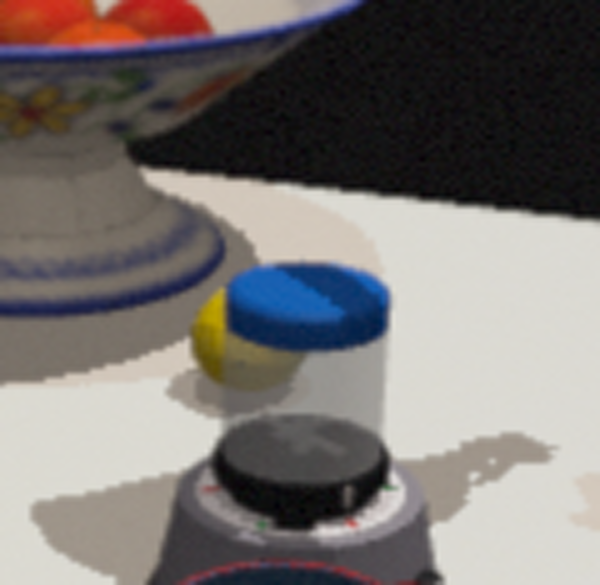

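The side and top views show the jar upright in the base, with the mugs, lemon and garlic at the same pixels as at the start. The lid's top edge rose about 2.9 px (5.7 mm) from the pressed-down frame at -22.3 mm, which puts the jar at about -17 mm, the locked height. The gripper is well clear.

Run:
```python
from h import *
print(manip.sign_off())
```

```text
the job is handed in; nothing more can be done
None
```

The spice-grinder jar is in its base, twisted clockwise to the stop and let go, and the pictures show it sprung up to the locked height. I handed the job in at about 16.7 s.

**Insertion:** I gripped the jar by its cup at 50 N and lined its lugs up with the slots using the white lines and the red and green marks. The lugs went through without touching the ring. I then pressed the jar to about -22.5 mm against the spring, with about 10 N on it.

**Twist and release:** I turned it clockwise until the moment rose to 1.0 N·m, at about 84° (the stop is given as 85°). I eased back 1.5°, let the spring lift it under control to about -17.6 mm, opened the gripper and withdrew.

**Last checks:**
- **Locked height:** the jar stands upright with a white line beside the red notch mark. Its lid rose about 5.7 mm from the pressed-down picture, which puts it at about -17 mm.
- **Other things:** by eye, the mugs, lemon and garlic are where they were at the start, and the gripper is clear of everything.

**Disagreements:**
- **Lid height:** the lid's pixel row alone, without that comparison, reads about 2 px (4 mm) too low. The pressed-down picture showed the same offset, so I took it as a calibration or edge effect.
- **Slot direction:** the red marks and the dark slot shapes differed by about 5°. I aimed between them, and the lugs went in first time.
- **Side force:** I saw up to 6 N sideways on the wrist just before letting go. It was gone after release.

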